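# Load, latch and tilt-mix the specimen carrier

### The job

Stand every specimen jar on the desk upright in a pocket of the tilting carrier, one jar to a pocket, then close the clear lid fully and turn the turnbutton square across it so the lid is secured. With the lid secured, lift the carrier by its handle to a tilt of 40 degrees (within 5 degrees, and never past 50), hold it there for three seconds and return it fully level; do this twice to mix the samples, and leave the carrier level and latched. A jar that gets knocked or dropped goes back on the job; leave the other things on the desk where they are.

Things in the scene. Friction and masses are not known exactly. Their poses are not given: they have to be found in the camera images.
- jar1: specimen jar: a squat round jar 52 mm tall, white body 43 mm in diameter, orange screw cap 45 mm in diameter on the top 20 mm (32 to 52 mm up); about 80 g, bottom-heavy. Origin: centre of its underside, z up along the jar. Two to four of the four alike jars are there, standing upright on the desk to the robot's right; absent ones read None
- stand: fixed grey stand of the tilting carrier, 164 mm (x) by 300 mm (y); origin at the centre of its underside on the desk, x away from the robot at yaw 0; its place and yaw vary. On it lies an aluminium carrier, 146 by 216 mm, with a row of four white-walled pockets, a clear hinged lid, a turnbutton and a black handle
- carrier_floor (a point): centre of the pocket row, on the pockets' floor (22 mm above the desk when level). Turns with the carrier: x from the turnbutton to the lid hinge side, y along the row towards the handle, z up when level. Pockets: 50 mm (x) by 48 mm (y), 24 mm deep, centred at x = 0, y = -78, -26, 26 and 78 mm; walls 4 mm thick
- carrier (a joint): tilt of the carrier about the pin at its end away from the handle, rad: 0 level, grows as the handle end rises (0.70 = 40 degrees; stop at 1.1). Stiff: stays where it is left; it takes about 8 to 11 N at the handle to raise it, and 1 to 4 N downward to bring it down. A dark strip on the stand's far side slopes at 40 degrees from the pin as a gauge
- carrier_hinge (a point): the pin about which the carrier tilts: middle of the pin, 128 mm along -y from carrier_floor, at the same height; pin along carrier x
- handle (a point): middle of the carrier's black handle bar, at the end away from the pin: a round bar 12 mm in diameter and 76 mm long, lying along the carrier's x; 152 mm along +y from carrier_floor and 50 mm above it; 38 mm clear of the tray's end
- lid_edge (a point): middle of the free edge of the clear lid with aluminium border (212 mm long along carrier y, 120 mm from hinge to free edge, 5 mm thick; this point is at mid-thickness)
- lid_grip (a point): top of a black grip rib on the lid's upper side, 10 mm thick across, 30 mm long along carrier y, 24 mm high; it stands 100 mm from the hinge line and 75 mm from the lid's middle towards the handle end. Not needed unless the lid must be lifted again
- lid_hinge (a point): middle of the lid's hinge line, which runs along the carrier's y, 62 mm along +x from carrier_floor and 57.5 mm above it
- lid (a joint): lid opening, rad: 0 shut (lid flat over the jars, its underside 55 and its top 60 mm above carrier_floor), grows as it opens upward and back; starts open at 1.75 to 2.05, leaning back past upright, its edge some 190 mm above the desk. A stiff hinge: it stays where it is left and takes up to 1 N at the edge to move, so push it over from behind and press it down
- turnbutton_grip (a point): on the turnbutton's axis, 24 mm above its base and 7 mm below its top: a black bar 12 mm wide, 68 mm long, 28 mm high (from 3 mm above the lid's top to 31 mm above it), turning about its middle on a post at the front middle of the carrier, 72 mm along -x from carrier_floor. Its axis is the carrier's z; its long direction is this point's y axis
- turnbutton (a joint): turn of the turnbutton, rad, counter-clockwise from above: 0 = along the carrier's y, beside the lid (free); 1.57 = square across, its end over the lid (secured; stop). Starts at 0 to 0.2. Friction 0.05 N m
- jar2: another specimen jar, like jar1 (may be absent: None)
- jar3: another specimen jar, like jar1 (may be absent: None)
- jar4: another specimen jar, like jar1 (may be absent: None)
- label_roll: bystander: roll of labels lying flat, 56 mm across, 25 mm high, among the jars; origin at the centre of its underside
- phone: bystander: black phone lying flat, 72 x 150 x 10 mm; origin at the centre of its underside
- pump_bottle: bystander: white and blue pump bottle, 62 mm across, 160 mm tall; origin at the centre of its underside
- stapler: bystander: black stapler, 32 x 125 x 50 mm; origin at the centre of its underside

How it is judged:
On the way, in this order (a step that is already met when the one before it is completed fails the run):
1. every jar stands in a pocket of the carrier (x of jar1 in the frame of carrier_floor between -0.012 and 0.012 m and y of jar1 in the frame of carrier_floor between -0.09 and 0.09 m and z of jar1 in the frame of carrier_floor between -0.006 and 0.008 m and angle between the z axis of each of jar1, jar2, jar3, jar4 and the z axis of carrier_floor, either way round below 0.2 rad and x of jar2 in the frame of carrier_floor between -0.012 and 0.012 m and y of jar2 in the frame of carrier_floor between -0.09 and 0.09 m and z of jar2 in the frame of carrier_floor between -0.006 and 0.008 m and x of jar3 in the frame of carrier_floor between -0.012 and 0.012 m and y of jar3 in the frame of carrier_floor between -0.09 and 0.09 m and z of jar3 in the frame of carrier_floor between -0.006 and 0.008 m and x of jar4 in the frame of carrier_floor between -0.012 and 0.012 m and y of jar4 in the frame of carrier_floor between -0.09 and 0.09 m and z of jar4 in the frame of carrier_floor between -0.006 and 0.008 m and value of joint carrier below 0.04 rad), for 0.2 s.
2. the lid is shut and the turnbutton turned across it (all of step 1 and value of joint lid below 0.08 rad and value of joint turnbutton above 1.3 rad), for 0.2 s.
3. first mixing: the secured carrier is held at 40 degrees, within 5, for three seconds (2.5 s counts) (value of joint lid below 0.08 rad and value of joint turnbutton above 1.3 rad and value of joint carrier between 0.61 and 0.786 rad), for 2.5 s.
4. the carrier is level again after the first mixing, still secured (value of joint lid below 0.08 rad and value of joint turnbutton above 1.3 rad and value of joint carrier below 0.04 rad), for 0.2 s.
5. second mixing: the secured carrier is held at 40 degrees, within 5, for three seconds (2.5 s counts) (all of step 3), for 2.5 s.
6. the carrier is level again after the second mixing, still secured (all of step 4), for 0.2 s.
At the end, for the whole second after the job is handed in: Every jar present stands in a pocket (within 12 mm of the row's centre line, on the floor within 8 mm, within 0.2 rad of the carrier's upright); the lid is shut (under 0.08 rad), the turnbutton across it (over 1.3 rad), the carrier level (under 0.04 rad), all at rest (all of step 6 and x of jar1 in the frame of carrier_floor between -0.012 and 0.012 m and y of jar1 in the frame of carrier_floor between -0.09 and 0.09 m and z of jar1 in the frame of carrier_floor between -0.006 and 0.008 m and angle between the z axis of each of jar1, jar2, jar3, jar4 and the z axis of carrier_floor, either way round below 0.2 rad and x of jar2 in the frame of carrier_floor between -0.012 and 0.012 m and y of jar2 in the frame of carrier_floor between -0.09 and 0.09 m and z of jar2 in the frame of carrier_floor between -0.006 and 0.008 m and x of jar3 in the frame of carrier_floor between -0.012 and 0.012 m and y of jar3 in the frame of carrier_floor between -0.09 and 0.09 m and z of jar3 in the frame of carrier_floor between -0.006 and 0.008 m and x of jar4 in the frame of carrier_floor between -0.012 and 0.012 m and y of jar4 in the frame of carrier_floor between -0.09 and 0.09 m and z of jar4 in the frame of carrier_floor between -0.006 and 0.008 m and linear speed of each of jar1, jar2, jar3, jar4 below 0.02 m/s and velocity of joint carrier below 0.03 rad/s); the robot touches nothing.
It fails at once if the carrier is tilted past 50 degrees (value of joint carrier above 0.89 rad).
It fails at once if the carrier is tilted (over 0.2 rad) while the lid is not secured (value of joint carrier above 0.2 rad and (value of joint lid above 0.2 rad or value of joint turnbutton below 1.1 rad)).
It fails at once if another thing on the desk is pushed more than 4 cm away (distance of any of label_roll, phone, pump_bottle, stapler from where it was at the start of the episode above 0.04 m).
Of jar1, jar2, jar3, jar4 only 2 to 4 are there at a start; the rules pass over those that are not, and their reading is None.
At some moment in a run one of jar1, jar2, jar3, jar4 may be knocked a few centimetres aside while the robot is not near it.
Once in a run the grip may slacken for a moment while it holds something.
It also fails if it takes over 210 s, if anything falls off the work surface, if the arm or the gripper's body presses on something with over 40 N, if the wrist force passes 120 N, or if a joint passes its speed limit or range.

### The arm

A 6-joint arm with a two-finger parallel gripper is mounted at the origin on the work surface. World frame = base frame: x ahead of the robot, y to its left, z up, the work surface at z = 0. Lengths are in m, angles in rad, forces in N, time in s.
With the tool pointing down it reaches from about 0.375 to 0.75 m from the base axis. Payload 9 kg.
Tool frame: the origin (TCP) lies between the finger pads; the fingertips stand 17 mm ahead of it and the grasp point (between the pads) lies 2 mm behind it; z points along the fingers, y is the line along which they close (so a half turn about z gives the same grasp; the last joint's range is limited). The gripper opens to 85 mm and grips with 20 to 120 N. Pads are 22 mm wide; open, the fingers measure 114 mm over their backs; the gripper's body (76 mm by 85 mm) begins 54 mm behind the grasp point. The pads swing forward as they close: fully open they stand 13 mm farther back than shut.
Start: joints at [-1.566, 0.104, 0.097, 1.564, 0, 1.353], TCP at [0.133, -0.585, 0.248] pointing down, gripper open.
Joint ranges: [-2.99, 2.99], [-0.84, 1.86], [-1.1, 1.16], [-1.84, 2.11], [-1.51, 1.56], [-3.14, 3.14]. Speed limits (rad/s): [2.22, 2.22, 2.57, 3.14, 3.14, 3.14].

### API

Orientations are given as a unit quaternion [w, x, y, z].
In Python, from bench import robot gives the robot as it stands. Calls block until the motion is done:
- robot.move_ptp(position, orientation): joint-space move of the TCP to a pose.
- robot.move_l(position, rotation=None, v=0.15, guard=None): straight line of the TCP; rotation=None keeps the orientation; v is the mean speed in m/s. With guard (N) it stops when the force on the tool has changed by that much, and returns True; else False.
- robot.movej(angles): joint-space move.
- robot.set_gripper(opening, grip_force=None): finger opening in m; grip_force is the grip in N (None keeps the last); returns when the fingers have stopped.
- robot.wait(seconds).
- robot.solve_ik(position, orientation): joint angles nearest the present ones, or None.
- robot.read_state(): the state.
- robot.capture(name): name is "scene" or "top"; returns a dict with "frame" (400x640x3 uint8, red, green, blue), "fx", "fy", "cx", "cy" (pixels), "k1" (the pictures are not rectified: a ray, as slopes to the right and down, at radius r is drawn at 1 + k1 r^2 times it, then the intrinsics apply), "view" (4x4, takes a point from world to camera coordinates). Camera axes: x right, y down, z forward; pixel columns grow to the right and rows downward; lengths in m; the calibration is good to about 2 mm. A picture is of the moment at which its call begins. There is no depth.
A pose or a line that the arm cannot do raises robot.PlanningError and nothing moves.
- robot.job_done(): hands the job in; it is judged then, once.
The state is a dict: "time": time; "joint_pos": joint angles; "joint_velocities": joint speeds; "tau": joint torques, N m; "ee_pos": TCP position; "tcp_rot": TCP orientation; "contact_force": force on the tool from outside, world axes, zero at the start; "ft_torque": the same for the moment, N m; "grip_width": finger opening in m; "gripper_force": force on a finger pad.
Only numpy, scipy, OpenCV 4.12 (cv2) and the standard library are available. Lean on these libraries where they do the work, as an engineer would, in place of code of your own. Each camera call takes 0.05 s, during which the arm holds its last target. There are 200 camera calls.

## Working session

There is one attempt and no reset: what is moved stays moved. The work goes in short steps, each a Python script; the robot and the scene stay as the last script left them, time stands still between calls to the robot, and variables do not carry over. Pictures are saved under pics/ and viewed, at most 14 in all, crops included, and the job is handed in when it is done.

```bash
ls; mkdir -p pics
cat > h.py <<'E'
import numpy as np, cv2
from bench import robot
def save(name,fn):
    c=robot.capture(name); cv2.imwrite('pics/'+fn+'.png',c['frame'][:,:,::-1]); np.save('pics/'+fn+'.npy',{k:v for k,v in c.items()},allow_pickle=True); return c
def load(fn): return np.load('pics/'+fn+'.npy',allow_pickle=True).item()
def ray(c,u,v):
    x,y=(u-c['cx'])/c['fx'],(v-c['cy'])/c['fy']; a,b=x,y
    for _ in range(20):
        s=1+c['k1']*(a*a+b*b); a,b=x/s,y/s
    V=np.array(c['view']); R=V[:3,:3]; o=-R.T@V[:3,3]
    return o,R.T@np.array([a,b,1.])
def atz(c,u,v,z):
    o,d=ray(c,u,v); return o+d*(z-o[2])/d[2]
def tri(*obs):
    A=np.zeros((3,3));b=np.zeros(3)
    for c,u,v in obs:
        o,d=ray(c,u,v); d=d/np.linalg.norm(d); P=np.eye(3)-np.outer(d,d); A+=P;b+=P@o
    p=np.linalg.solve(A,b); res=[]
    for c,u,v in obs:
        o,d=ray(c,u,v); d=d/np.linalg.norm(d); res.append(np.linalg.norm((np.eye(3)-np.outer(d,d))@(p-o)))
    return p,res
def proj(c,p):
    V=np.array(c['view']); q=V[:3,:3]@np.array(p)+V[:3,3]; a,b=q[0]/q[2],q[1]/q[2]; s=1+c['k1']*(a*a+b*b)
    return c['fx']*a*s+c['cx'],c['fy']*b*s+c['cy']
E
python3 - <<'E'
from h import *
for n in ('scene','top'):
    c=save(n,n+'0'); V=np.array(c['view']); print(n,c['fx'],c['k1'],-V[:3,:3].T@V[:3,3],V[2,:3])
s=robot.read_state(); print(s['ee_pos'],s['tcp_rot'],s['time'])
E
```

```text
pics
scene 486.1483086379075 0.035107495395297166 [ 1.37371191 -0.35373811  0.91905146] [-0.67947807  0.28732157 -0.67509693]
top 365.19974951643195 0.003649231664326672 [ 0.49965758 -0.0028046   1.08452489] [ 0.07726851  0.01036714 -0.99695642]
[ 0.13260214 -0.58487165  0.24758204] [-6.09130943e-04  9.93799811e-01  1.11182549e-01  7.18919467e-05] 0.1
```

View pics/scene0.png

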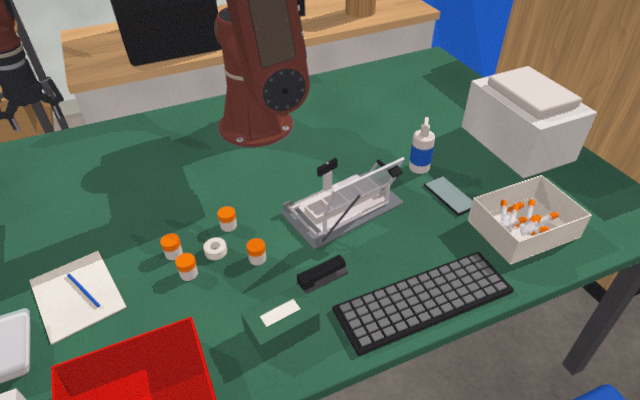

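View pics/top0.png

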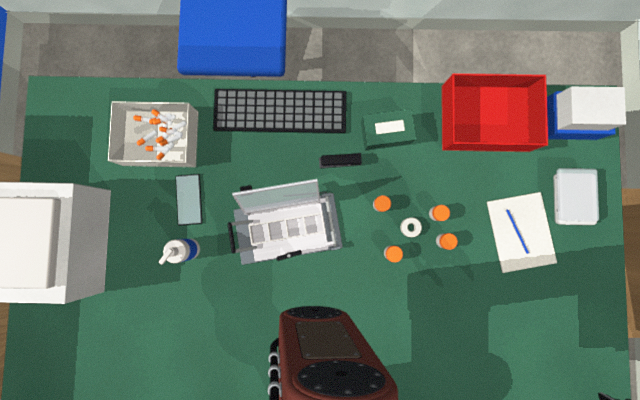

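The top view shows four jars, with caps near (382,203), (440,213), (447,241) and (393,254), and the label roll at (411,227). The carrier is near (287,225), with its handle at (232,237) and turnbutton at (288,255). The lid is leaning back near (278,193). I'll enlarge crops to read these more closely.

Run:
```python
from h import *
def crop(fn,u0,v0,w,h,k,out):
    im=load(fn)['frame'][v0:v0+h,u0:u0+w,::-1]; im=cv2.resize(im,None,fx=k,fy=k,interpolation=cv2.INTER_CUBIC).copy()
    for i in range(0,w,10): cv2.putText(im,str(u0+i),(i*k,8),0,.3,(0,255,255),1); cv2.line(im,(i*k,10),(i*k,16),(0,255,255),1)
    for j in range(0,h,10): cv2.putText(im,str(v0+j),(0,j*k+4),0,.3,(0,255,255),1); cv2.line(im,(20,j*k),(28,j*k),(0,255,255),1)
    cv2.imwrite(f'pics/{out}.png',im)
crop('top0',220,170,130,97,6,'topcar')
crop('scene0',275,150,135,98,5,'scecar')
# jar caps by colour in both
for fn,box in (('top0',(360,460,180,280)),('scene0',(150,280,195,290))):
    c=load(fn); f=c['frame'].astype(int); m=((f[:,:,0]>180)&(f[:,:,2]<90)&(f[:,:,1]<190)).astype(np.uint8)
    n,l,st,ce=cv2.connectedComponentsWithStats(m)
    for i in range(1,n):
        if st[i,4]>40 and box[0]<ce[i][0]<box[1] and box[2]<ce[i][1]<box[3]:
            print(fn,st[i],ce[i].round(2), atz(c,*ce[i],.052 if fn=='top0' else .047).round(4))
```

```text
top0 [375 195  16  17 199] [382.25 203.04] [ 0.5726 -0.1832  0.052 ]
top0 [433 205  17  16 222] [440.81 212.59] [ 0.5491 -0.348   0.052 ]
top0 [440 233  18  17 222] [448.18 241.08] [ 0.4697 -0.3682  0.052 ]
top0 [386 246  17  16 218] [393.89 253.63] [ 0.4314 -0.2167  0.052 ]
scene0 [217 206  18  17 211] [226.37 213.29] [ 0.4314 -0.2183  0.047 ]
scene0 [160 234  20  17 245] [170.13 241.28] [ 0.4707 -0.3711  0.047 ]
scene0 [247 238  18  18 240] [255.95 246.05] [ 0.5736 -0.1843  0.047 ]
scene0 [175 253  20  19 270] [185.34 261.18] [ 0.5503 -0.3509  0.047 ]
```

View pics/topcar.png

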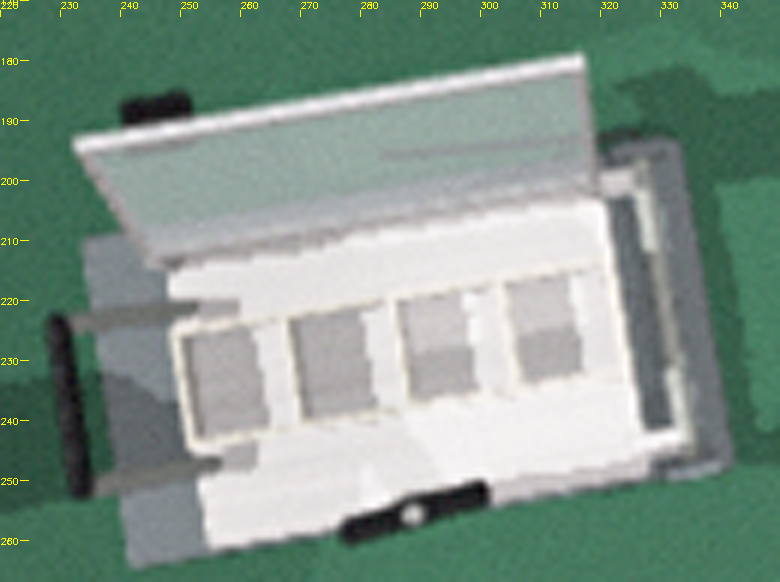

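View pics/scecar.png

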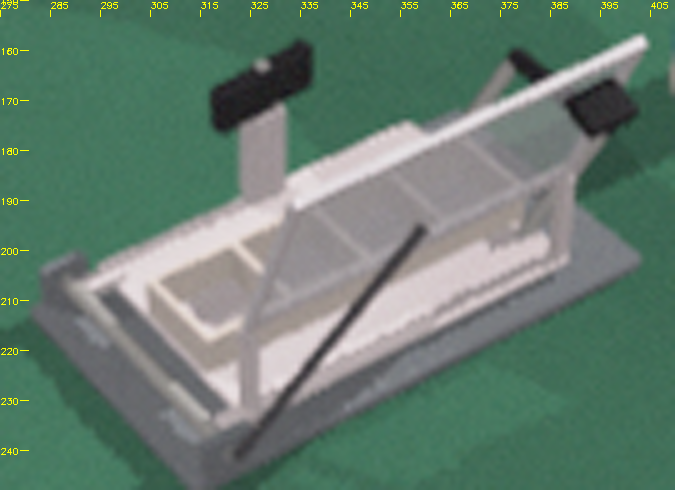

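Run:
```python
from h import *
from scipy.optimize import least_squares
T,S=load('top0'),load('scene0')
p,r=tri((T,288.3,255.5),(S,327.4,163.2)); print('turnbtn top',p,r)
p,r=tri((T,229.5,223),(T,229.5,223),(S,388,168)); print('handle far end?',p,r)
p,r=tri((T,233.3,251.7),(S,378.4,160.4)); print('handle near end',p,r)
A,r=tri((T,233,193.8),(S,404,158.4)); B,r2=tri((T,317,180),(S,333.6,190)); print('lid',A,r,B,r2,np.linalg.norm(A-B))
obs=[(T,288.3,255.5,(-72,0,91)),(T,229.8,223.5,(36,152,50)),(T,233.3,251.2,(-36,152,50)),(T,252,244.7,(-29,106,24)),(T,249.5,223.7,(29,106,24)),(T,254.5,261.3,(-73,108,0)),(S,327.4,163.2,(-72,0,91)),(S,378.4,160.4,(-37,152,54))]
def mod(q,c): 
    c=np.array(c)/1000; R=np.array([[np.cos(q[2]),-np.sin(q[2])],[np.sin(q[2]),np.cos(q[2])]]); xy=R@c[:2]+q[:2]; return np.array([*xy,c[2]+q[3]])
f=lambda q:np.concatenate([np.array(proj(c,mod(q,m)))-(u,v) for c,u,v,m in obs])
s=least_squares(f,[.5,.1,.1,.022],loss='soft_l1'); print(s.x, f(s.x).reshape(-1,2).round(1))
a,b=atz(T,277.5,258.3,.113),atz(T,301.2,252.2,.113); d=a-b; print('tb ang',np.degrees(np.arctan2(d[1],d[0])),np.linalg.norm(d),'carrier y',90+np.degrees(s.x[2]))
for n,z in (('pump',(S,422,170)),('phone',(S,448,195)),('stapler',(S,322,273))): print(n,atz(*z,.01))
R=np.array(robot.solve_ik([.45,.1,.2],[0,1,0,0])); print(R)
```

```text
turnbtn top [0.42428082 0.0740456  0.11160034] [np.float64(7.625542177011317e-05), np.float64(7.625542177012358e-05)]
handle far end? [0.50436637 0.22933547 0.1039158 ] [np.float64(0.0058016935818872555), np.float64(0.0058016935818872555), np.float64(0.011603387163774384)]
handle near end [0.42876251 0.22957096 0.07391146] [np.float64(0.001123471078455614), np.float64(0.0011234710784555233)]
lid [0.57843097 0.2093075  0.19052012] [np.float64(0.0012975464130344496), np.float64(0.0012975464130344546)] [0.61618988 0.00237729 0.19301574] [np.float64(0.0004245481079531882), np.float64(0.0004245481079531549)] 0.21036177422656127
[0.49461711 0.08543182 0.1772077  0.02139282] [[ 0.4  0.2]
 [ 0.1  0.8]
 [ 0.2 -1. ]
 [-0.6 -0.1]
 [-1.   0.6]
 [-0.2 -1.8]
 [-0.6 -0.2]
 [-0.2  0.3]]
tb ang 105.5920012333973 0.06448809246745446 carrier y 100.15325330225295
pump [0.45289427 0.36939234 0.01      ]
phone [0.57839486 0.37416425 0.01      ]
stapler [ 0.68845415 -0.06034675  0.01      ]
[-0.06631482 -0.33207254 -0.3964037   1.50646516  0.          3.07527783]
```

```bash
cat >> h.py <<'E'
import time
C0=np.array([.4946,.0854]); YAW=.1772; ZF=.0217
ex=np.array([np.cos(YAW),np.sin(YAW)]); ey=np.array([-ex[1],ex[0]])
def cw(x,y,z): return np.array([*(C0+ex*x+ey*y),z+ZF])      # carrier(level) -> world
def down(phi): return np.array([0,np.cos(phi/2),np.sin(phi/2),0])
PX=YAW+np.pi/2      # closing along carrier x
def st(): return robot.read_state()
def caps():
    out={}
    for fn,z in (('top',.052),('scene',.047)):
        c=robot.capture(fn); f=c['frame'].astype(int); m=((f[:,:,0]>170)&(f[:,:,2]<90)&(f[:,:,1]<190)).astype(np.uint8)
        n,l,s,ce=cv2.connectedComponentsWithStats(m)
        L=[]
        for i in range(1,n):
            p=atz(c,*ce[i],z)
            if s[i,4]>40 and .2<p[0]<.75 and -.6<p[1]<.25: L.append((*p[:2].round(4),int(s[i,4])))
        out[fn]=L
    return out
def go(p,phi,v=.25): robot.move_l(p,down(phi),v=v)
def pick(x,y,phi,squeeze=True):
    robot.set_gripper(.075); robot.move_ptp([x,y,.13],down(phi-np.pi/2 if squeeze else phi))
    if squeeze:
        go([x,y,.044],phi-np.pi/2); robot.set_gripper(.046,20); robot.set_gripper(.065)
        go([x,y,.075],phi-np.pi/2); go([x,y,.075],phi,v=.1)
    robot.move_l([x,y,.044],down(phi),v=.15); robot.set_gripper(0.03,40); w=st()['grip_width']
    robot.move_l([x,y,.17],down(phi),v=.25); s=st(); print('picked',w,s['grip_width'],s['gripper_force'],s['time']); return s['grip_width']
def place(yc):
    p=cw(0,yc,0); robot.move_l([*p[:2],.17],down(PX),v=.25)
    print('held',st()['grip_width'])
    offs=[(0,0),(0,.002),(0,-.002),(.002,0),(-.002,0),(0,.004),(0,-.004)]
    robot.move_l([*p[:2],ZF+.044+.032],v=.2)
    for dx,dy in offs:
        q=cw(dx,yc+dy,0); robot.move_l([*q[:2],ZF+.044+.030],v=.1)
        hit=robot.move_l([*q[:2],ZF+.044-.002],v=.05,guard=6); z=st()['ee_pos'][2]-ZF-.044
        print('try',dx,dy,hit,round(z,4),st()['contact_force'])
        if z<.006: break
    robot.set_gripper(.06); q=st()['ee_pos']; robot.move_l([q[0],q[1],.17],v=.25); print('t',st()['time'])
    return z
E
python3 - <<'E'
from h import *
print(caps())
x,y=.5731,-.1838
pick(x,y,PX)
print(caps())
E
```

```text
{'top': [(np.float64(0.5726), np.float64(-0.1835), 201), (np.float64(0.5491), np.float64(-0.3481), 221), (np.float64(0.4697), np.float64(-0.368), 229), (np.float64(0.4314), np.float64(-0.2168), 219)], 'scene': [(np.float64(0.4341), np.float64(-0.2196), 246), (np.float64(0.4737), np.float64(-0.3723), 283), (np.float64(0.5761), np.float64(-0.186), 280), (np.float64(0.5532), np.float64(-0.3519), 311)]}
picked 0.043811425743161256 0.04352385984516566 40.79422652721405 7.1667
{'top': [], 'scene': [(np.float64(0.4426), np.float64(-0.1709), 136), (np.float64(0.434), np.float64(-0.2196), 249), (np.float64(0.473), np.float64(-0.3723), 293), (np.float64(0.5526), np.float64(-0.3523), 302)]}
```

Run:
```python
from h import *
z=place(.078)
p=cw(0,-.2,0); robot.move_l([.45,-.12,.2],v=.3)
print(caps()); save('top','top1'); save('scene','s1')
im=load('s1')['frame'][130:260,230:430,::-1]; cv2.imwrite('pics/c1.png',cv2.resize(im,None,fx=4,fy=4,interpolation=cv2.INTER_CUBIC))
```

```text
held 0.04357377775052337
try 0 0 True 0.0016 [-1.47889846  0.37593242  8.30731417]
t 11.0333
{'top': [(np.float64(0.5497), np.float64(-0.3473), 211), (np.float64(0.4799), np.float64(0.1637), 192), (np.float64(0.4736), np.float64(-0.3688), 179)], 'scene': [(np.float64(0.4341), np.float64(-0.2196), 246), (np.float64(0.4743), np.float64(-0.3719), 276), (np.float64(0.5538), np.float64(-0.3519), 306)]}
```

View pics/c1.png

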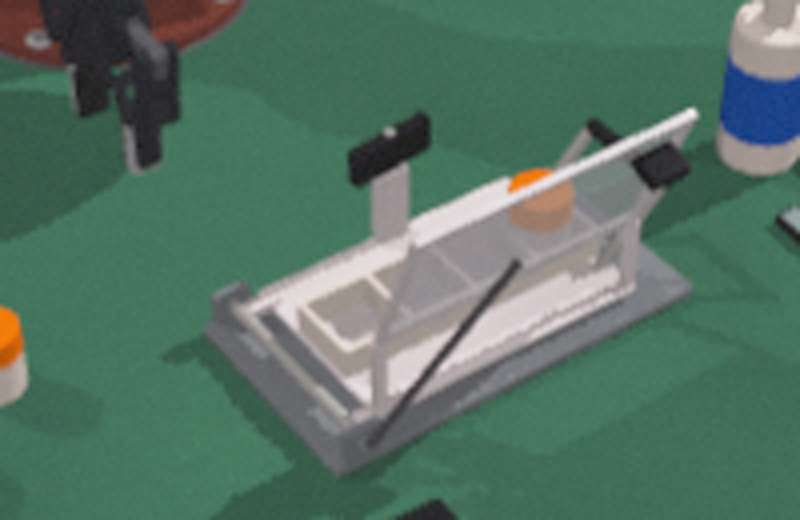

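Jar 1 sits in the pocket nearest the handle. The other three follow, each checked by camera before the pick.

```bash
cat > three.py <<'E'
from h import *
import sys
exp=[((.4323,-.218),.026),((.4716,-.370),-.026),((.551,-.3497),-.078)]
for (e,yc) in exp[int(sys.argv[1]):]:
    L=caps()['scene']; c=[np.array(l[:2])-(.002,-.0017) for l in L if l[1]<-.1]; d=[np.linalg.norm(a-e) for a in c]
    print('seen',c)
    if not d or min(d)>.008: print('MOVED?',e); break
    p=c[int(np.argmin(d))]
    w=pick(*p,PX)
    if w<.04: print('lost'); break
    z=place(yc)
    robot.move_l([.45,-.12,.2],v=.3)
    if z>.006: print('not seated'); break
print(caps()); save('scene','s2')
im=load('s2')['frame'][130:300,150:430,::-1]; cv2.imwrite('pics/c2.png',cv2.resize(im,None,fx=2.8,fy=2.8,interpolation=cv2.INTER_CUBIC))
E
python3 three.py 0
```

```text
seen [array([ 0.4322, -0.218 ]), array([ 0.4723, -0.3702]), array([ 0.5518, -0.3502])]
picked 0.04385671608352678 0.04373457923538939 40.831984877586365 18.5
held 0.04352395470784081
try 0 0 True 0.0016 [-2.2906998   0.0724644   7.54684947]
t 22.1667
seen [array([ 0.4721, -0.3702]), array([ 0.5519, -0.3503])]
picked 0.04362567883715137 0.043550484642129315 40.85375726222992 29.15
held 0.043685190848074484
try 0 0 True 0.0016 [-1.84441081  0.74347902  7.03931896]
t 33.2083
seen [array([ 0.552 , -0.3502])]
picked 0.04380587574654175 0.04367275623305538 40.80861210823059 40.1417
held 0.04378450233287646
try 0 0 True 0.001 [ 1.28571921 -0.28944324  1.34360736]
t 43.925
{'top': [(np.float64(0.5077), np.float64(0.009), 175), (np.float64(0.4986), np.float64(0.0608), 182), (np.float64(0.489), np.float64(0.1124), 192), (np.float64(0.4798), np.float64(0.1635), 190)], 'scene': [(np.float64(0.4843), np.float64(0.0258), 294)]}
```

View pics/c2.png

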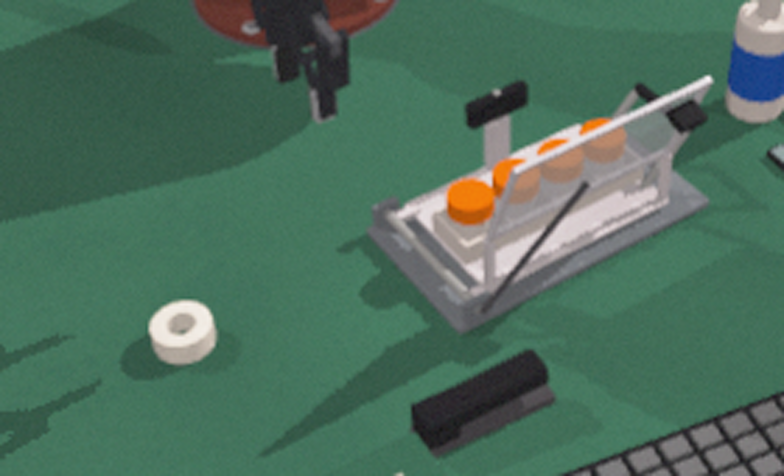

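Run:
```python
from h import *
# plan check for lid push & handle arcs (no motion)
def rt(th): # rotation about carrier x by th of tool-down phi
    from scipy.spatial.transform import Rotation as R
    return R.from_rotvec(th*np.array([*ex,0]))
from scipy.spatial.transform import Rotation as R
for base in (YAW,YAW+np.pi):
  for th in (0,.35,.7):
    q=down(base); r=rt(th)*R.from_quat([*q[1:],q[0]]); x,y,z,w=r.as_quat()
    yy=.280*np.cos(th)-.05*np.sin(th)-.128; zz=.280*np.sin(th)+.05*np.cos(th)
    print(base,th,robot.solve_ik(cw(0,yy,zz),[w,x,y,z]),'vert',robot.solve_ik(cw(0,yy,zz),q))
for p in ((.14,.2),(.13,.15),(-.03,.08)): print(robot.solve_ik([*cw(p[0],-.03,0)[:2],p[1]],down(PX)))
for a in np.linspace(0,1.6,5): print(robot.solve_ik(cw(-.072,0,.086),down(PX+a)))
```

```text
0.1772 0 [ 0.21540135 -0.08385252 -0.41418906  1.24045978  0.         -3.1033913 ] vert [ 0.21540135 -0.08385252 -0.41418906  1.24045978  0.         -3.1033913 ]
0.1772 0.35 [-0.05079484 -0.15728157 -0.34382637  1.46657054  0.34056973  2.89943529] vert [ 0.14752191 -0.15685446 -0.31103959  1.41661121  0.          3.11191457]
0.1772 0.7 [-0.33517127  0.01603815 -0.14953209  1.79682737  0.59618549  2.50749178] vert [ 0.01830072 -0.18958068 -0.203265    1.55711201  0.          2.98269338]
3.318792653589793 0 [ 0.21540135 -0.08385252 -0.41418906  1.24045978  0.          0.03820135] vert [ 0.21540135 -0.08385252 -0.41418906  1.24045978  0.          0.03820135]
3.318792653589793 0.35 [-0.05079484 -0.15728157 -0.34382637  1.46657054  0.34056973 -0.24215737] vert [ 0.14752191 -0.15685446 -0.31103959  1.41661121  0.         -0.02967809]
3.318792653589793 0.7 [-0.33517127  0.01603815 -0.14953209  1.79682737  0.59618549 -0.63410087] vert [ 0.01830072 -0.18958068 -0.203265    1.55711201  0.         -0.15889928]
[-0.07737555  0.23104154  0.14958512  1.48933991  0.          1.31622078]
[-0.08143986  0.20729364  0.03203318  1.39553587  0.          1.31215646]
[-0.17037656 -0.25403159 -0.55101012  1.27381779  0.          1.22321977]
[-0.13627725 -0.42118846 -0.63298496  1.35899983  0.          1.25731908]
[-0.13627725 -0.42118846 -0.63298496  1.35899983  0.          0.85731908]
[-0.13627725 -0.42118846 -0.63298496  1.35899983  0.          0.45731908]
[-0.13627725 -0.42118846 -0.63298496  1.35899983  0.          0.05731908]
[-0.13627725 -0.42118846 -0.63298496  1.35899983  0.         -0.34268092]
```

Run:
```python
from h import *
robot.set_gripper(0.0,40)
robot.move_l([.45,-.12,.33],v=.3)
go([*cw(.155,-.03,0)[:2],.33],PX,.3)
go([*cw(.155,-.03,0)[:2],.187],PX,.25)
base=st()['contact_force']
for th in list(np.arange(1.95,.1,-.1))+[.08]:
    r=.09
    p=cw(.062-r*np.cos(th)+.013,-.03,.0575+r*np.sin(th)+.017)
    h=robot.move_l(p,v=.12,guard=20); 
    if h: print('guard',th,st()['contact_force']); break
print(st()['contact_force'],st()['time'])
h=robot.move_l(cw(-.03,-.03,.070),v=.04,guard=12); s=st(); print(h,s['contact_force'],s['ee_pos'][2]-ZF-.017)
robot.move_l(cw(-.03,-.03,.20),v=.25); robot.move_l([.45,-.12,.25],v=.3)
save('scene','s3'); save('top','t3'); print(st()['time'])
a=load('s3')['frame'][130:250,260:430,::-1]; b=load('t3')['frame'][170:270,220:350,::-1]
f=lambda i:cv2.resize(i,(560,400),interpolation=cv2.INTER_CUBIC)
cv2.imwrite('pics/c3.png',cv2.resize(np.hstack([f(a),f(b)]),(800,320)))
```

```text
[-0.4245388  -0.06643688 -0.85344222] 53.0167
True [2.19328689 0.2997455  5.13722282] 0.06021920042785102
54.8417
```

View pics/c3.png

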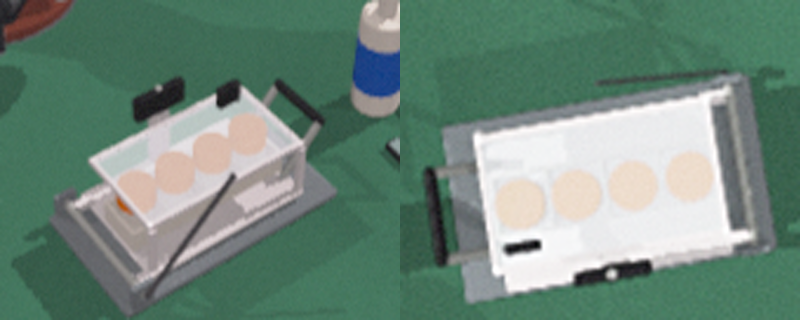

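The lid is shut: it was felt at 60.2 mm and looks flat in both views. Next is the turnbutton.

Run:
```python
from h import *
robot.set_gripper(.04); a0=.095
p=np.array([.4240,.0733,ZF+.087])
robot.move_l([p[0],p[1],.2],down(PX+a0),v=.25)
print('guard',robot.move_l(p,v=.1,guard=8))
robot.set_gripper(0,30); print(st()['grip_width'],st()['contact_force'])
for a in np.linspace(a0,1.60,9)[1:]:
    robot.move_l(p,down(PX+a),v=.1); s=st(); print(round(a,2),s['grip_width'],np.round(s['contact_force'],1),np.round(s['ft_torque'],2))
robot.set_gripper(.04); robot.move_l([p[0],p[1],.22],v=.2); robot.move_l([.45,-.12,.25],v=.3)
save('scene','s4'); save('top','t4'); print(st()['time'])
a=load('s4')['frame'][130:250,260:430,::-1]; b=load('t4')['frame'][170:270,220:350,::-1]
f=lambda i:cv2.resize(i,(560,400),interpolation=cv2.INTER_CUBIC)
cv2.imwrite('pics/c4.png',cv2.resize(np.hstack([f(a),f(b)]),(800,320)))
```

```text
guard False
0.011069963194361675 [3.89431052 5.03381369 0.87416218]
0.28 0.011279843830846365 [4.  4.3 0.5] [ 0.85 -0.71  0.03]
0.47 0.01138005344542435 [3.2 4.  0.9] [ 0.8  -0.66  0.05]
0.66 0.011144593445950547 [3.1 5.  1. ] [ 0.67 -0.72  0.03]
0.85 0.011167604637740771 [2.7 4.3 1.4] [ 0.65 -0.66  0.08]
1.04 0.011266270307156 [4.3 3.8 2.4] [ 0.74 -0.83  0.04]
1.22 0.011322420656518607 [4.3 3.8 2.4] [ 0.69 -0.81  0.1 ]
1.41 0.011099498137615786 [3.7 3.6 1.2] [ 0.61 -0.8   0.06]
1.6 0.011465772832161466 [4.1 3.5 0.4] [ 0.65 -0.86 -0.31]
62.4333
```

View pics/c4.png

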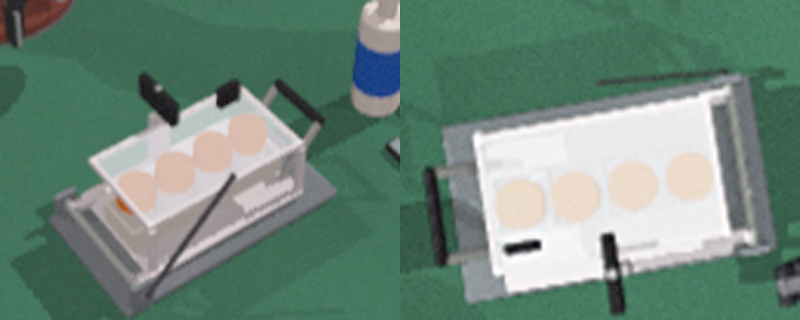

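```bash
cat >> h.py <<'E'
from scipy.spatial.transform import Rotation as Rn
HB=Rn.from_quat(np.roll(down(YAW+np.pi),-1))
def hp(th,dz=-.002):
    y,z=.280,.050+dz; yy=y*np.cos(th)-z*np.sin(th)-.128; zz=y*np.sin(th)+z*np.cos(th)
    return cw(0,yy,zz),np.roll((Rn.from_rotvec(th*np.array([*ex,0]))*HB).as_quat(),1)
def arc(t0,t1,n=8,v=.1):
    for t in np.linspace(t0,t1,n+1)[1:]:
        p,q=hp(t); robot.move_l(p,q,v=v); s=st()
        print(round(t,2),round(s['grip_width'],4),np.round(s['contact_force'],1),round(s['time'],1))
        if s['grip_width']<.008: print('LOST'); return False
    return True
E
python3 - <<'E'
from h import *
robot.set_gripper(.05)
p,q=hp(0)
robot.move_l([.45,-.12,.28],v=.3)
robot.move_ptp([p[0],p[1],.28],q)
print('guard',robot.move_l(p,q,v=.12,guard=8))
robot.set_gripper(0,60); print(st()['grip_width'],st()['contact_force'])
if arc(0,.70):
    save('scene','s5'); robot.wait(.3); save('top','t5')
a=load('s5')['frame'][100:250,240:440,::-1]
cv2.imwrite('pics/c5.png',cv2.resize(a,None,fx=3.5,fy=3.5,interpolation=cv2.INTER_CUBIC))
E
```

```text
guard False
0.009952617199587978 [-1.86912347  7.97939071  2.15464509]
0.09 0.0101 [-1.9  8.3  2.7] 67.0
0.18 0.0099 [-2.1  8.2  4.3] 67.4
0.26 0.0102 [-1.1  6.7  4.7] 67.8
0.35 0.0099 [-1.1  7.   6.6] 68.2
0.44 0.0099 [-0.6  4.9  6.5] 68.6
0.52 0.0099 [-0.   4.7  7.6] 69.0
0.61 0.0101 [2.1 3.9 7.4] 69.4
0.7 0.0097 [3.2 3.7 6.9] 69.8
```

View pics/c5.png

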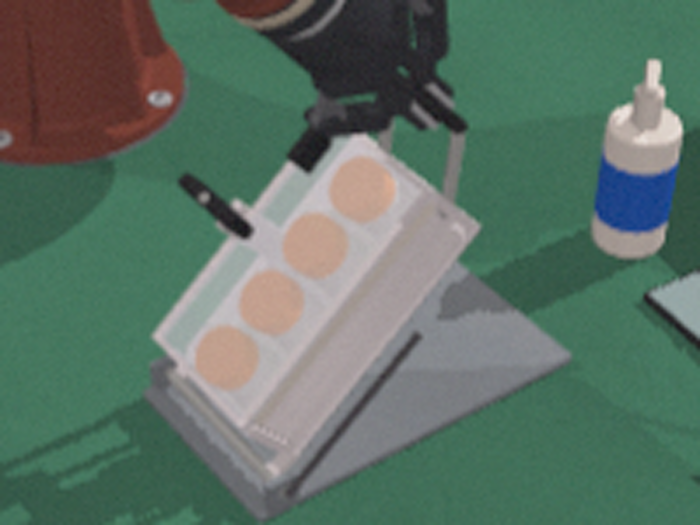

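The carrier's lower edge runs parallel to the gauge strip, so it is at about 40°. Lid and turnbutton are holding, with the handle in the grip. I'll hold, lower and repeat.

Run:
```python
from h import *
robot.wait(3.2)
ok=arc(.70,0)
p,q=hp(-.006); print(robot.move_l(p,q,v=.03,guard=15),st()['contact_force']); robot.wait(.6)
save('top','t6'); save('scene','s6')
a=load('s6')['frame'][130:250,260:430,::-1]; b=load('s4')['frame'][130:250,260:430,::-1]
cv2.imwrite('pics/c6.png',cv2.resize(np.hstack([a,b]),(800,282),interpolation=cv2.INTER_CUBIC))
```

```text
0.61 0.0099 [ 6.4 10.2 -2.4] 73.8
0.52 0.0101 [ 5.5 10.5 -4.5] 74.2
0.44 0.0099 [ 4.1 10.8 -4.4] 74.6
0.35 0.0098 [ 4.2 10.8 -4.7] 75.0
0.26 0.0101 [ 3.3 10.4 -5.5] 75.4
0.18 0.01 [ 3.8 10.6 -6.1] 75.8
0.09 0.0102 [ 4.2  9.5 -7.8] 76.2
0.0 0.0098 [-1.2  7.2  1.6] 76.6
False [-8.07516025  5.04715492 16.73815369]
```

View pics/c6.png

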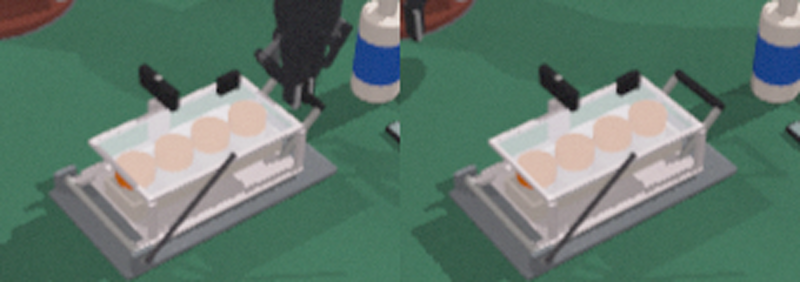

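The carrier is level: the image matches the one before the tilt, and the stop was felt at about 17 N. Now the second mixing.

Run:
```python
from h import *
ok=arc(-.006,.70)
save('scene','s7')
a=cv2.cvtColor(load('s7')['frame'][120:240,270:380],cv2.COLOR_RGB2GRAY).astype(float); b=cv2.cvtColor(load('s5')['frame'][120:240,270:380],cv2.COLOR_RGB2GRAY).astype(float)
print('diff to first tilt',abs(a-b).mean(), cv2.phaseCorrelate(a,b))
if ok and abs(a-b).mean()<8:
    robot.wait(3.2); arc(.70,0)
    p,q=hp(-.006); print(robot.move_l(p,q,v=.03,guard=15),st()['contact_force']); robot.wait(.6)
    p,q=hp(0); robot.move_l(p,q,v=.02); robot.set_gripper(.05); robot.move_l([p[0],p[1],.28],v=.15); robot.move_l([.45,-.12,.28],v=.3)
    robot.wait(.5); save('scene','s8'); save('top','t8')
    a=load('s8')['frame'][130:250,260:430,::-1]; b=load('t8')['frame'][170:270,220:350,::-1]
    f=lambda i:cv2.resize(i,(560,400),interpolation=cv2.INTER_CUBIC)
    cv2.imwrite('pics/c8.png',cv2.resize(np.hstack([f(a),f(b)]),(800,320)))
    print(st()['time'],st()['contact_force'])
```

```text
0.08 0.0102 [-2.1  9.2  3.6] 78.0
0.17 0.0099 [-1.4  9.1  4.6] 78.4
0.26 0.01 [-1.2  8.2  6.5] 78.8
0.35 0.0097 [-1.   6.9  5.7] 79.2
0.44 0.0102 [0.1 7.3 7. ] 79.6
0.52 0.0099 [0.7 5.8 8.4] 80.0
0.61 0.0096 [1.6 5.1 8.6] 80.4
0.7 0.0094 [4.4 4.4 8.1] 80.8
diff to first tilt 1.7406818181818182 ((0.0032377530027574153, 0.0023459554812390593), 1.0077349348222733)
0.61 0.0099 [ 6.4 11.2 -2.1] 84.4
0.52 0.0101 [ 5.6 11.8 -2.5] 84.8
0.44 0.0098 [ 4.4 12.  -3.6] 85.2
0.35 0.0101 [ 3.8 11.4 -4.3] 85.6
0.26 0.0097 [ 3.3 11.6 -4.6] 86.0
0.18 0.0099 [ 3.4 10.9 -6.3] 86.4
0.09 0.0096 [ 3.7  9.9 -7.6] 86.8
0.0 0.0102 [-1.1  6.1  2.5] 87.2
False [-8.59640572  3.80028833 16.42148968]
92.2667 [ 0.22293478 -0.74770386 -0.52472055]
```

View pics/c8.png

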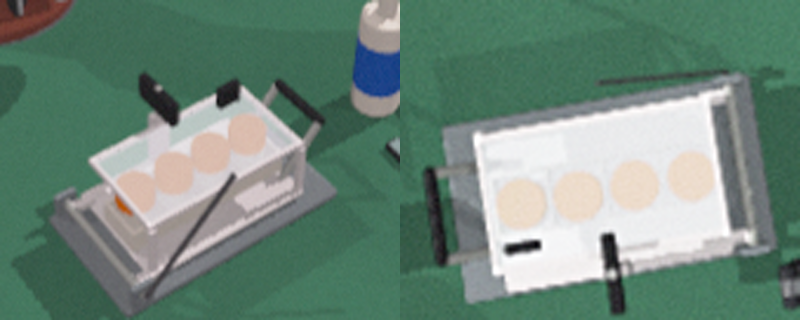

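The carrier is level, the lid is shut with the turnbutton square across it, and all four jars are in place. The robot is clear of everything.

```bash
python3 -c "
from bench import robot
print(robot.job_done())"
```

```text
the job is handed in; nothing more can be done
None
```

I handed the job in at about 92 s: all four jars stand in pockets, the lid is shut with the turnbutton square across it, and the carrier was held at about 40° for over three seconds twice, then left level; no verdict came back from the judge.

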